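# Corner check of the honey scale

### The job

Lift the steel pot off the bench scale by its handle and set it down upright, wholly on the round cork mat, and let it go. Then take the spring probe out of its blue holder and, holding it upright, press its tip gently on the red corner spot of the scale until the plunger is about halfway into the barrel, without bottoming it out. Finish while still holding it there, steady in the gripper, and leave the jars, bottle and brush where they are.

Things in the scene. Friction and masses are not known exactly. Their poses are not given: they have to be found in the camera images.
- scale: White bench scale, fixed, turned by up to 0.3 rad. Origin: centre of its underside; x points away from the console, z up. The aluminium pan is a rigid flat rectangle, 220 mm (x) by 200 mm (y), centred on the origin, top 60 mm above the table; the console (top 40 mm above the table) reaches 150 mm towards -x.
- red_spot: Red disc of 26 mm diameter, flat (no bump), on one of the four corners of the pan, 80 mm (scale x) and 70 mm (scale y) from the pan's centre. The other three corners carry grey discs of the same size. Origin: centre of the disc at the pan's top surface.
- pot: Round steel pot, open on top, 104 mm diameter, rim 85 mm above its base, 0.3 to 0.65 kg, standing near the middle of the scale's pan. Origin: centre of its underside, z up. A rigid upright bail rises over it in its y-z plane: the straight grip bar runs along the pot's y over the middle.
- handle (a point): Middle of the pot's grip bar, 150 mm above the pot's base: a black cylinder of 16 mm diameter and 66 mm length along the pot's y axis, to be pinched from above with the fingers closing along the pot's x. The bail's thin legs come down 36 to 53 mm to either side along y.
- mat: Round cork mat, 176 mm diameter, 8 mm thick, fixed on the table to the left or the right of the scale. Origin: centre of its underside (on the table).
- holder: Blue probe holder, fixed to the table on the other side of the scale from the mat: a foot 110 by 100 mm and an 80 by 80 mm top plate (12 mm thick, top 100 mm above the table) on two cheeks, with a 28 mm hole through the plate's middle in which the probe hangs. Origin: centre of its underside.
- probe: Loose spring probe, 0.15 to 0.24 kg, round about z (up), hanging upright in the holder, collar on the plate. Origin: on its axis, underside of the yellow collar (38 mm wide, 8 mm thick). Black rubber grip, 28 mm diameter, 8 to 68 mm above the origin. Below: steel barrel 24 mm wide, 45 mm long, then the plunger; unpressed tip 75 mm below the origin. Raise 80 mm or more to clear the holder.
- grip (a point): Middle of the probe's black rubber grip, on its axis, 40 mm above the probe's origin (115 mm above the unpressed tip): the place to hold it, from above with the fingers to either side.
- tip (a point): Lowest point of the plunger's orange ball tip (12 mm diameter), on the probe's axis; it moves up with the plunger.
- plunger (a joint): How far the plunger is pushed into the barrel, in m: 0 fully out, 0.025 bottomed out, about 0.0125 halfway. Its spring gives 1 N at 0 and 250 N/m beyond: about 4 N halfway and 7 N at the bottom.
- jar_a: Loose hexagonal amber honey jar with a gold lid, 82 mm across corners, 95 mm tall. To be left alone. Origin: centre of its underside.
- jar_b: A second such jar, to be left alone.
- jar_c: A third such jar, to be left alone.
- bottle: Loose clear plastic bottle, 60 mm diameter, 170 mm tall. To be left alone. Origin: centre of its underside.
- brush: Loose brush lying on the table. To be left alone. Its origin lies under it.
There are look-alikes about, which are no part of the job. There is more than one size of the probe; the job needs the larger.

How it is judged:
By the outcome, as a careful person would: the job done as asked, in the order asked, and still so for the second after the job is handed in, while the arm keeps its last pose, push and grip.
It also fails if it takes over 58 s, if anything falls off the work surface, if the arm or the gripper's body presses on something with over 40 N, if the wrist force passes 120 N, or if a joint passes its speed limit or range.

### The arm

A 7-joint arm with a two-finger parallel gripper is mounted at the origin on the work surface. World frame = base frame: x ahead of the robot, y to its left, z up, the work surface at z = 0. Lengths are in m, angles in rad, forces in N, time in s.
With the tool pointing down it reaches from about 0.4 to 0.9 m from the base axis. Payload 5.5 kg.
Tool frame: the origin (TCP) lies between the finger pads; the fingertips stand finger_overhang ahead of it and the grasp point (between the pads) lies 6 mm ahead of it (finger_overhang is the distance from the TCP to the fingertips, in m); x points along the fingers, y is the direction in which the jaws open and shut, and the axes are right-handed (so a half turn about x gives the same grasp; the last joint's range is limited). The gripper opens to 92 mm and grips with 3 to 60 N. Pads are 19 mm wide; open, the fingers measure 130 mm over their backs; the gripper's body (75 mm by 190 mm) begins 47 mm behind the grasp point.
Start: joints at [0.263, 0.501, -0.427, 1.55, 0.221, 1.138, -0.21], TCP at [0.65, 0, 0.252] pointing down, gripper open.
Joint ranges: [-2.88, 2.88], [-0.31, 2.03], [-1.54, 1.56], [0.2, 2.42], [-1.41, 4.55], [0.19, 2.02], [-2.57, 2.57]. Speed limits (rad/s): [2.57, 2.57, 3.14, 3.14, 3.14, 3.14, 3.14].

### API

Orientations are given as a rotation vector (axis times angle).
In Python, from cell import * gives the robot as it stands. The module is installed in compiled form; this text tells all that it offers.
- The arm moves only by the shell command python3 -m pendant 'ROWS' [OPENING] [FORCE]. ROWS is JSON, a list of rows, each a list of 4 numbers: the shift along the tool's x, y, z in cm, then the turn about the tool's x in rad. In form: [[x, y, z, roll], ...]. A call has exactly 10 rows; each row shifts and turns the commanded pose from where the row before left it, along the tool's axes as they then stand; what a row does not reach is not made up. A row lasts 1/8 s, in which the tool goes at most 62.5 mm and 10.7 degrees, less where a joint would pass 70% of its speed; a pose out of reach is approached as far as the arm can. A call is refused whole if a number of a shift passes 6.25 or a number of a turn 0.188, either way. A call with a gripper value outside its range is refused whole. OPENING is the finger opening in cm, from 0 to 9.18, set as the call begins (- or left out, the last holds). The fingers move at their own pace and stop on an object; FORCE is the grip in N (left out, the last holds). Time passes only in rows, so rows that do not move let the fingers close, or fill a call up. It gives the time, the measured TCP pose, the force and the opening at its end, in the units of the state.
- sense(): the state, without advancing time (a new reading comes with each control period).
- camera(name): name is "scene" or "side" or "wrist"; returns (picture, depth): 420x560x3 uint8, blue, green, red; 420x560 float32, m along the optical axis (not along the pixel's ray), 0 where there is no reading.
- calibration(name): a dict with "vertical_fov" (degrees; the focal length in pixels is half the picture's height over the tangent of half this angle, whatever the lens; pixels are square), "cx", "cy" (the principal point, pixels), "k1" (the pictures are not rectified: a ray, as slopes to the right and down, at radius r is drawn at 1 + k1 r^2 times it, then the intrinsics apply), "origin" and "attitude" of the camera in the world. Camera axes: x right, y up, looking along -z (the intrinsics and any distortion apply to the point x, -y, -z); pixel columns grow to the right and rows downward; lengths in m; the calibration is good to about 2 mm. A picture is of the moment at which its call begins: read the wrist's pose just before it. calibration takes no time and is no camera call; for the wrist camera it gives the pose at the moment of the call.
- hand_in(): hands the job in, once; it reports no verdict.
The state is a dict: "time": time; "joints": joint angles; "qd": joint speeds; "joint_efforts": joint torques, N m; "position": TCP position; "eef_rot": TCP orientation; "ft_force": force on the tool from outside, world axes, zero at the start; "ft_torque": the same for the moment, N m; "finger_gap": finger opening in m.
Only numpy, scipy, OpenCV 4.12 (cv2) and the standard library are available. Lean on these libraries where they do the work, as an engineer would, in place of code of your own. Each camera call takes 0.05 s, during which the arm holds its last target.

## Working session

There is one attempt and no reset: what is moved stays moved. The work goes in short steps, Python scripts to look and compute and a shell command to move; the robot and the scene stay as the last step left them, time stands still between calls to the robot, and variables do not carry over. Pictures are saved under pics/ and viewed, and the job is handed in when it is done.

```bash
mkdir -p pics; ls; python3 - <<'E'
from cell import *
import cv2
s=sense();print(s)
for n in("scene","side","wrist"):
    print(n,calibration(n))
    p,d=camera(n);cv2.imwrite(f"pics/{n}0.png",p)
    import numpy as np; np.save(f"pics/{n}0.npy",d)
E
```

```text
pics
{'time': 0.0, 'joints': array([ 0.26320346,  0.50184027, -0.42678172,  1.55147182,  0.22082619,
        1.13828672, -0.21028012]), 'qd': array([ 0.00069754, -0.00055539,  0.00027048, -0.00077175, -0.00057076,
       -0.00108787, -0.00046168]), 'joint_efforts': array([-1.62834690e-04, -5.66597199e+01, -5.81602022e+00, -2.79113513e+01,
       -6.85700797e-02,  3.08415934e-02,  1.78752666e-04]), 'position': array([ 6.49340702e-01, -6.04052131e-05,  2.50673146e-01]), 'eef_rot': array([ 1.20824909,  1.21069533, -1.21055618]), 'ft_force': array([-0.82521024, -0.29684217, -0.29200272]), 'ft_torque': array([-0.03482748,  0.06529817,  0.00467051]), 'finger_gap': 0.09186687793932918}
scene {'vertical_fov': 51.88091928612918, 'cx': 273.328878707727, 'cy': 210.25395592796264, 'k1': -0.1270192871418099, 'origin': array([1.31515815, 0.24893368, 1.03512515]), 'attitude': array([0.46666349, 0.67163044, 1.79570801])}
side {'vertical_fov': 45.1285105094409, 'cx': 287.7869549360124, 'cy': 204.29301374505272, 'k1': -0.12642095626941194, 'origin': array([ 0.18944313, -1.19708491,  0.83903848]), 'attitude': array([ 1.05827597, -0.1873794 , -0.28308526])}
wrist {'vertical_fov': 67.73617113622602, 'cx': 276.4043124848018, 'cy': 212.93244796900177, 'k1': -0.012091745877021855, 'origin': array([0.64858805, 0.07227645, 0.38276261]), 'attitude': array([-0.2694128 ,  0.0013829 , -0.00039463])}
```

View pics/scene0.png

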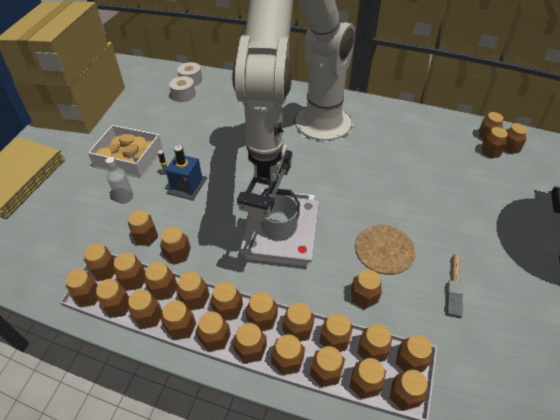

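View pics/side0.png

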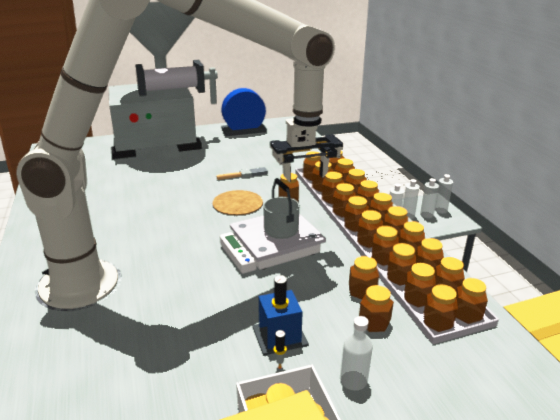

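View pics/wrist0.png

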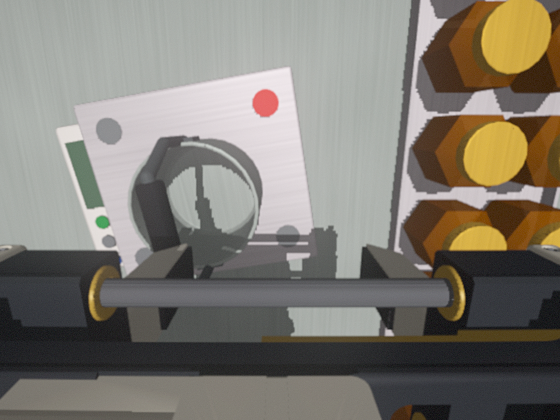

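```bash
cat > h.py <<'E'
import numpy as np, cv2
from scipy.spatial.transform import Rotation as R
def ray(c,u,v):
    f=210/np.tan(np.radians(c["vertical_fov"]/2))
    K=np.array([[f,0,c["cx"]],[0,f,c["cy"]],[0,0,1]])
    p=cv2.undistortPointsIter(np.array([[[u,v]]],float),K,np.array([c["k1"],0,0,0.]),None,None,(3,100,1e-12))[0,0]
    return R.from_rotvec(c["attitude"]).apply([p[0],-p[1],-1.])
def onz(c,u,v,z):
    d=ray(c,u,v);o=c["origin"];return o+d*(z-o[2])/d[2]
def atd(c,u,v,dep): return c["origin"]+ray(c,u,v)*dep
def tri(c1,p1,c2,p2):
    d1=ray(c1,*p1);d2=ray(c2,*p2)
    t=np.linalg.lstsq(np.c_[d1,-d2],c2["origin"]-c1["origin"],rcond=None)[0]
    a=c1["origin"]+d1*t[0];b=c2["origin"]+d2*t[1];return (a+b)/2,np.linalg.norm(a-b)
def blobs(m,amin=30):
    n,l,s,ce=cv2.connectedComponentsWithStats(m.astype(np.uint8));return [(ce[i].round(1),s[i].tolist()) for i in range(1,n) if s[i,4]>=amin]
E
python3 - <<'E'
from h import *
from cell import calibration
c={n:calibration(n) for n in("scene","side","wrist")}
I={n:cv2.imread(f"pics/{n}0.png") for n in c}
for n in c:
    b,g,r=[I[n][...,i].astype(int) for i in range(3)]
    for ce,s in blobs((r>150)&(g<90)&(b<90)): print(n,"red",ce,s,onz(c[n],*ce,.06).round(4))
hsv=cv2.cvtColor(I["scene"],cv2.COLOR_BGR2HSV)
for y,x in((249,385),(240,375)):print(hsv[y,x])
def crop(n,x,y,w,h,k): cv2.imwrite(f"pics/c_{n}_{x}.png",cv2.resize(I[n][y:y+h,x:x+w],None,fx=k,fy=k,interpolation=cv2.INTER_CUBIC))
crop("scene",150,135,70,70,8); crop("side",240,260,90,110,5); crop("wrist",50,50,280,220,2.8);crop("side",200,165,140,110,5)
E
```

```text
scene red [301.7 248.9] [298, 246, 8, 7, 45] [0.6393 0.094  0.06  ]
[ 16 111 143]
[ 17 109 162]
```

```bash
python3 - <<'E'
import cv2,numpy as np
a=[cv2.resize(cv2.imread(f),(400,300 if i>1 else 300)) for i,f in enumerate(["pics/c_scene_150.png","pics/c_side_240.png","pics/c_wrist_50.png","pics/c_side_200.png"])]
E
ls pics
```

```text
c_scene_150.png
c_side_200.png
c_side_240.png
c_wrist_50.png
scene0.npy
scene0.png
side0.npy
side0.png
wrist0.npy
wrist0.png
```

View pics/c_scene_150.png

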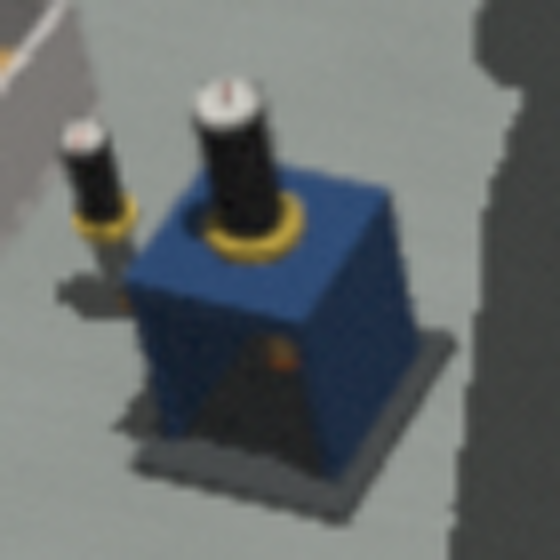

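View pics/c_side_240.png

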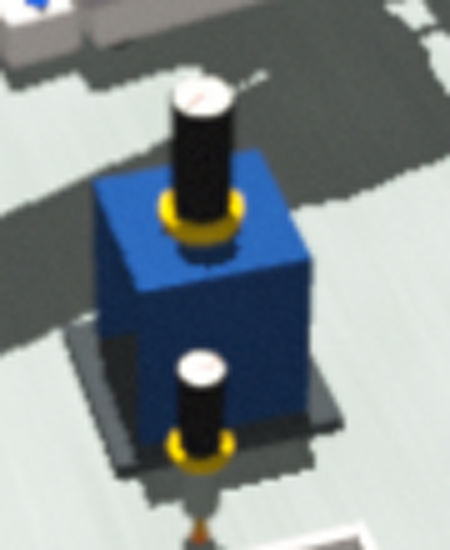

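View pics/c_wrist_50.png

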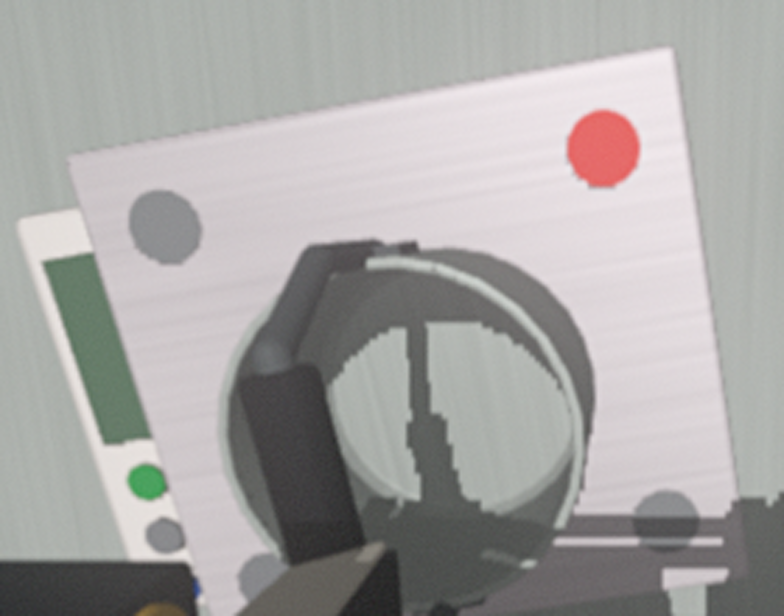

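View pics/c_side_200.png

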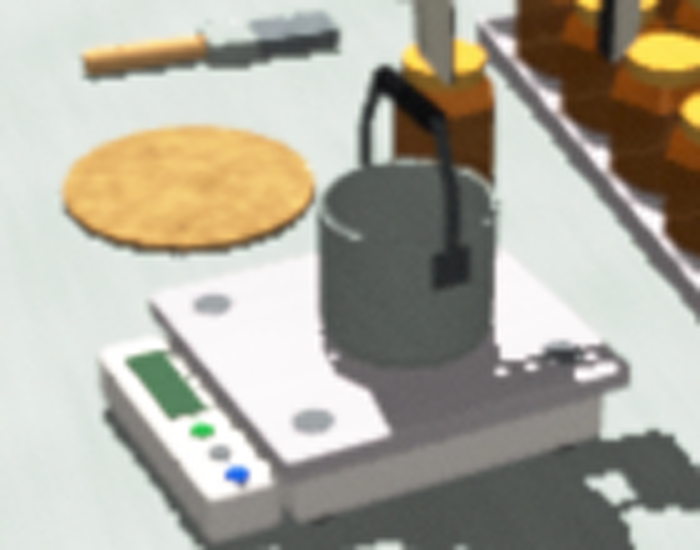

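```bash
python3 - <<'E'
from h import *
from cell import calibration
c={n:calibration(n) for n in("scene","side","wrist")}
I={n:cv2.imread(f"pics/{n}0.png") for n in c}
D={n:np.load(f"pics/{n}0.npy") for n in c}
w=c["wrist"]
b,g,r=[I["wrist"][...,i].astype(int) for i in range(3)]
for ce,s in blobs((r>170)&(g<130)&(b<130)): print("red",ce,s,onz(w,*ce,.06).round(4))
P=lambda u,v:(50+u/2.8,50+v/2.8)
for nm,p in dict(g1=(165,227),g2=(665,520)).items(): print(nm,onz(w,*P(*p),.06).round(4))
for nm,p in dict(LT=(247,378),RT=(322,370),L2=(292,550),R2=(358,530)).items():
    q=P(*p);print(nm,onz(w,*q,.21).round(4),D["wrist"][int(q[1]),int(q[0])])
q=P(300,450);print("bar d",atd(w,*q,D["wrist"][int(q[1]),int(q[0])]))
# rim outline pts
rim=[(582,450),(570,380),(540,335),(500,290),(222,430),(228,395),(265,530)]
pts=np.array([onz(w,*P(*p),.145) for p in rim]);print(pts.round(4))
A=np.c_[2*pts[:,:2],np.ones(len(pts))];s=np.linalg.lstsq(A,(pts[:,:2]**2).sum(1),rcond=None)[0];print("rim",s[:2],np.sqrt(s[2]+s[:2]@s[:2]))
# mat
for n in("scene","side"):
    hsv=cv2.cvtColor(I[n],cv2.COLOR_BGR2HSV)
    m=cv2.inRange(hsv,(8,80,90),(25,200,255))
    for ce,s in blobs(m,700):
        q=np.array(ce);print(n,ce,s)
    x0,x1,y0,y1=(350,420,222,275) if n=="scene" else (208,268,188,216)
    mm=np.zeros_like(m);mm[y0:y1,x0:x1]=m[y0:y1,x0:x1]
    k=max(cv2.findContours(mm,0,1)[0],key=cv2.contourArea)[:,0]
    pp=np.array([onz(c[n],*x,.008)[:2] for x in k]);A=np.c_[2*pp,np.ones(len(pp))];s=np.linalg.lstsq(A,(pp**2).sum(1),rcond=None)[0];print("mat",n,s[:2],np.sqrt(s[2]+s[:2]@s[:2]))
S=lambda u,v:(150+u/8,135+v/8)
T=lambda u,v:(240+u/5,260+v/5)
print("probe top",tri(c["scene"],S(229,104),c["side"],T(204,97)))
print(onz(c["scene"],*S(229,104),.168),onz(c["side"],*T(204,97),.168))
print("collar top",onz(c["scene"],*S(255,226),.108),onz(c["side"],*T(202,211),.108))
for nm,p in dict(a=(128,280),b=(303,325),cc=(390,190)).items(): print(nm,onz(c["scene"],*S(*p),.1))
for nm,p in dict(a=(95,180),b=(260,150),cc=(310,258),d=(140,290)).items(): print(nm,onz(c["side"],*T(*p),.1))
print("small",tri(c["scene"],S(84,133),c["side"],T(202,368)))
print("bottle",onz(c["side"],355,380,.0),"jarside",onz(c["scene"],367,300,0))
E
```

```text
red [265.  102.6] [253, 90, 25, 26, 512] [0.6372 0.095  0.06  ]
g1 [0.4803 0.0684 0.06  ]
g2 [ 0.6604 -0.0427  0.06  ]
LT [0.5709 0.0408 0.21  ] 0.17270769
RT [0.5861 0.0424 0.21  ] 0.31873477
L2 [0.5761 0.004  0.21  ] 0.1779659
R2 [0.5905 0.0085 0.21  ] 0.18397069
bar d [0.58267349 0.02766141 0.2166109 ]
[[ 0.6338  0.0084  0.145 ]
 [ 0.6308  0.0284  0.145 ]
 [ 0.6229  0.0407  0.145 ]
 [ 0.6125  0.0528  0.145 ]
 [ 0.5329  0.0143  0.145 ]
 [ 0.5358  0.0242  0.145 ]
 [ 0.5416 -0.0155  0.145 ]]
rim [0.5835678  0.01132009] 0.05002071450493352
scene [75.5 52.1] [0, 1, 124, 132, 7168]
scene [125.2 146.9] [96, 134, 55, 28, 866]
scene [ 22.9 169. ] [0, 137, 64, 81, 2698]
scene [381.8 255.7] [355, 225, 60, 74, 2771]
scene [249.6 338. ] [235, 322, 31, 32, 714]
scene [288.8 349.9] [274, 334, 31, 33, 737]
scene [329.2 361.9] [314, 346, 31, 33, 738]
scene [371.  373.9] [357, 358, 29, 34, 730]
scene [413.9 385.5] [400, 369, 28, 34, 709]
mat scene [0.53393739 0.31425539] 0.08828886074775932
side [410.8 227.5] [335, 150, 153, 154, 1297]
side [237.3 202.3] [213, 190, 50, 25, 987]
mat side [0.52433189 0.30814284] 0.08636477038149921
probe top (array([ 0.4667139 , -0.35071931,  0.1654565 ]), np.float64(0.003469900352264093))
[ 0.46726664 -0.34846546  0.168     ] [ 0.46671263 -0.35564586  0.168     ]
collar top [ 0.47111625 -0.34677868  0.108     ] [ 0.46490801 -0.36009398  0.108     ]
a [ 0.50653215 -0.38662765  0.1       ]
b [ 0.50867428 -0.30891758  0.1       ]
cc [ 0.42879262 -0.30886536  0.1       ]
a [ 0.42778372 -0.31536024  0.1       ]
b [ 0.50727576 -0.31696864  0.1       ]
cc [ 0.50354519 -0.39589629  0.1       ]
d [ 0.4259626  -0.39361498  0.1       ]
small (array([ 0.43574555, -0.44613043,  0.09959805]), np.float64(0.003351004729518522))
bottle [ 5.78423732e-01 -5.32764573e-01  1.11022302e-16] jarside [0.70697428 0.29888905 0.        ]
```

```bash
cat >> h.py <<'E'
def delta(s,target,yaw=None):
    """shift in tool axes (cm) to bring grasp point (TCP+6mm tool x) to target; yaw: wanted angle of tool y in world"""
    M=R.from_rotvec(s["eef_rot"]).as_matrix(); g=s["position"]+.006*M[:,0]
    out=(M.T@(np.array(target)-g)*100).round(2)
    ya=np.arctan2(M[1,1],M[0,1])
    return out,"yaw_y",ya.round(3),"g",g.round(4),"roll needed",None if yaw is None else round(float(-(yaw-ya+np.pi/2)%np.pi-np.pi/2),3)
E
python3 - <<'E'
from h import *
from cell import *
s=sense()
print(R.from_rotvec(s["eef_rot"]).as_matrix().round(3))
print(delta(s,[.583,.0105,.21]))
E
```

```text
[[-0.001  1.     0.   ]
 [ 0.     0.    -1.   ]
 [-1.    -0.001 -0.   ]]
(array([ 3.5 , -6.65, -1.05]), 'yaw_y', np.float64(0.0), 'g', array([ 0.6495, -0.    ,  0.2449]), 'roll needed', None)
```

```bash
python3 -m pendant '[[-1.5,0,0,0],[-1.5,0,0,0],[0,-2,0,0],[0,-2,-0.5,0],[0,-2.65,-0.5,0],[0,0,0,-0.07],[0,0,0,-0.064],[0,0,0,0],[0,0,0,0],[0,0,0,0]]' 9.18 30
python3 - <<'E'
from h import *
from cell import *
c=calibration("wrist");p,d=camera("wrist");cv2.imwrite("pics/w1.png",p);np.save("pics/w1.npy",d)
print(delta(sense(),[.583,.0105,.21],.134),c)
E
```

```text
time: 1.4
position: [0.5836, 0.01, 0.282]
eef_rot: [1.111, 1.269, -1.11]
ft_force: [0.3, -0.2, -0.4]
finger_gap: 0.0917
(array([ 6.58, -0.05, -0.05]), 'yaw_y', np.float64(0.134), 'g', array([0.5836, 0.0101, 0.2758]), 'roll needed', -0.0) {'vertical_fov': 67.73617113622602, 'cx': 276.4043124848018, 'cy': 212.93244796900177, 'k1': -0.012091745877021855, 'origin': array([0.57298265, 0.08174043, 0.41395012]), 'attitude': array([-0.26909348, -0.01874168,  0.13178053])}
```

View pics/w1.png

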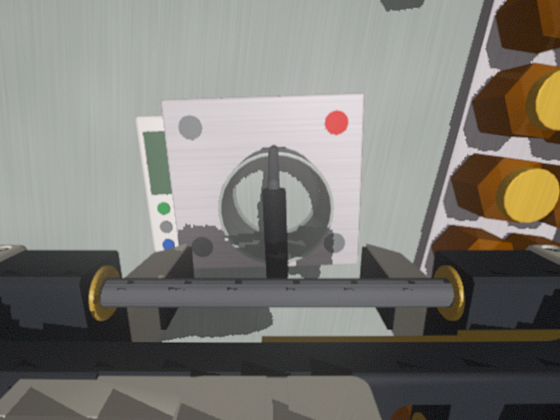

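```bash
python3 - <<'E'
from h import *
from cell import *
w=calibration("wrist");p=cv2.imread("pics/w1.png")
b,g,r=[p[...,i].astype(int) for i in range(3)]
for ce,s in blobs((r>170)&(g<130)&(b<130)): print("red",ce,s,onz(w,*ce,.06).round(4))
print("g",onz(w,190,127,.06),onz(w,337,242,.06),onz(w,203,246,.06))
print("bar end",onz(w,274,187,.21),"low",onz(w,277,268,.21), onz(w,276,150,.145))
E
```

```text
red [336.1 122.2] [325, 111, 23, 24, 412] [0.6369 0.095  0.06  ]
g [0.47969201 0.06892134 0.06      ] [ 0.66331692 -0.04145482  0.06      ] [ 0.50364065 -0.06796359  0.06      ]
bar end [0.57660747 0.04336612 0.21      ] low [ 0.58633675 -0.01422967  0.21      ] [0.57531342 0.06279268 0.145     ]
```

```bash
python3 -m pendant '[[1.3,0,0,0],[1.3,0,0,0],[1.3,0,0,0],[1.3,0,0,0],[1.38,-0.05,-0.05,0],[0,0,0,0],[0,0,0,0],[0,0,0,0],[0,0,0,0],[0,0,0,0]]' 
python3 - <<'E'
from h import *
from cell import *
print(delta(sense(),[.583,.0105,.21],.134))
E
```

```text
time: 2.7
position: [0.583, 0.0104, 0.2162]
eef_rot: [1.11, 1.269, -1.11]
ft_force: [0.1, 0.3, -0.1]
finger_gap: 0.0917
(array([ 0.02, -0.  , -0.01]), 'yaw_y', np.float64(0.134), 'g', array([0.5831, 0.0104, 0.2102]), 'roll needed', -0.0)
```

```bash
python3 -m pendant '[[0,0,0,0],[0,0,0,0],[0,0,0,0],[0,0,0,0],[0,0,0,0],[0,0,0,0],[0,0,0,0],[-0.5,0,0,0],[-0.5,0,0,0],[-0.5,0,0,0]]' 0 45
```

```text
time: 3.95
position: [0.5822, 0.0104, 0.2305]
eef_rot: [1.109, 1.271, -1.111]
ft_force: [0.3, -0.8, -5.6]
finger_gap: 0.0151
```

```bash
python3 -m pendant '[[-1.5,0,0,0],[-1.5,0,0,0],[-1.5,0,-0.5,0],[0,-0.1,-1.5,0],[0,-0.1,-2.5,0],[0,-0.1,-3,0],[0,-0.1,-3,0],[0,-0.1,-2.5,0],[0,-0.1,-1.5,0],[0,0,-0.5,0]]'
python3 - <<'E'
from h import *
from cell import *
c=calibration("wrist");p,d=camera("wrist");cv2.imwrite("pics/w2.png",p)
hsv=cv2.cvtColor(p,cv2.COLOR_BGR2HSV)
print(delta(sense(),[.529,.311,.21],.134),sense()["finger_gap"],sense()["ft_force"])
m=cv2.inRange(hsv,(8,80,90),(25,200,255))
k=max(cv2.findContours(m,0,1)[0],key=cv2.contourArea)[:,0]
for z in blobs(m,400):print(z)
k=k[(k[:,0]>2)&(k[:,1]>2)&(k[:,0]<557)]
pp=np.array([onz(c,*x,.008)[:2] for x in k]);A=np.c_[2*pp,np.ones(len(pp))];s=np.linalg.lstsq(A,(pp**2).sum(1),rcond=None)[0];print("mat",s[:2],np.sqrt(s[2]+s[:2]@s[:2]))
E
```

```text
time: 5.2
position: [0.5563, 0.1599, 0.2758]
eef_rot: [1.108, 1.271, -1.108]
ft_force: [0.0, 0.4, -6.0]
finger_gap: 0.0149
(array([  5.98,  -0.68, -15.38]), 'yaw_y', np.float64(0.136), 'g', array([0.5565, 0.1595, 0.2698]), 'roll needed', 0.002) 0.01511880725809717 [ 0.66470199 -0.41422727 -6.53047982]
(array([267.4,  56.1]), [193, 0, 149, 126, 15790])
(array([427. ,  90.5]), [376, 53, 100, 76, 5649])
(array([547.5, 165.1]), [522, 133, 38, 60, 1089])
(array([527. , 242.1]), [492, 221, 68, 48, 1628])
(array([486.2, 324.7]), [445, 306, 68, 37, 1423])
(array([291.4, 337.2]), [104, 331, 328, 11, 2420])
mat [0.5232085  0.31711558] 0.08575232713016091
```

View pics/w2.png

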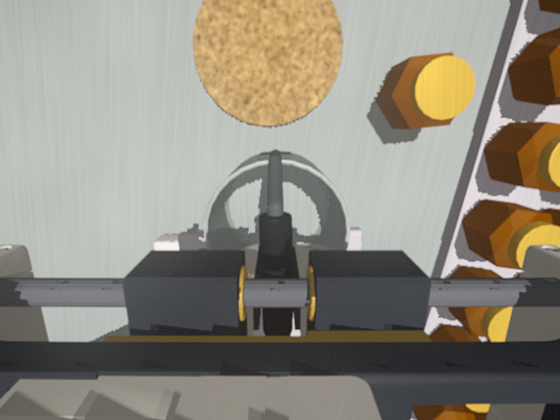

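```bash
python3 -m pendant '[[0,0,-0.7,0],[0,-0.1,-1.5,0],[0,-0.2,-2.5,0],[0,-0.2,-3,0],[0,-0.2,-3,0],[0,-0.2,-2.5,0],[0,-0.1,-1.7,0],[0,0,-0.8,0],[0,0,0,0],[0,0,0,0]]'
python3 - <<'E'
from h import *
from cell import *
c=calibration("scene");p,d=camera("scene");cv2.imwrite("pics/s2.png",p[150:320,280:480].repeat(4,0).repeat(4,1)[:600])
c=calibration("wrist");p,d=camera("wrist");cv2.imwrite("pics/w3.png",p)
print(delta(sense(),[.525,.314,.158],.134))
E
```

```text
time: 6.5
position: [0.5267, 0.3111, 0.2757]
eef_rot: [1.11, 1.268, -1.112]
ft_force: [-0.1, -0.1, -5.7]
finger_gap: 0.0145
(array([11.19, -0.13, -0.3 ]), 'yaw_y', np.float64(0.132), 'g', array([0.5266, 0.3113, 0.2699]), 'roll needed', -0.002)
```

View pics/s2.png

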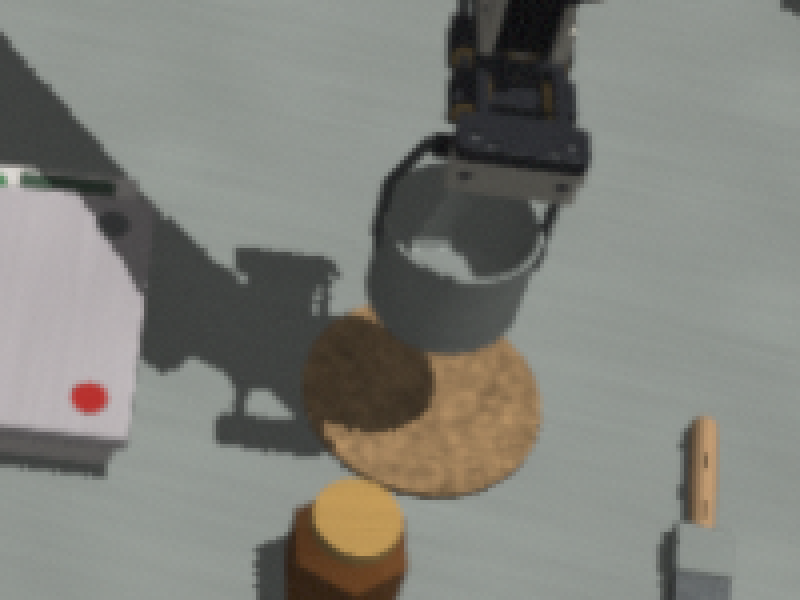

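View pics/w3.png

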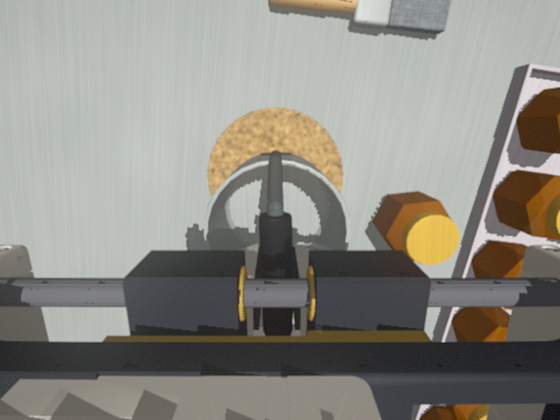

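```bash
python3 - <<'E'
from h import *
from cell import *
c=calibration("wrist");p=cv2.imread("pics/w3.png")
m=cv2.inRange(cv2.cvtColor(p,cv2.COLOR_BGR2HSV),(8,80,90),(25,200,255));m[172:]=0;m[:90]=0;m[:,350:]=0
k=max(cv2.findContours(m,0,1)[0],key=cv2.contourArea)[:,0]
k=np.array([q for q in k if np.hypot(q[0]-275,q[1]-176)>62])
pp=np.array([onz(c,*x,.008)[:2] for x in k])
A=np.c_[2*pp,np.ones(len(pp))];s=np.linalg.lstsq(A,(pp**2).sum(1),rcond=None)[0];print(len(k),"mat",s[:2],np.sqrt(s[2]+s[:2]@s[:2]))
E
python3 -m pendant '[[1.5,0,-0.1,0],[1.5,-0.1,-0.2,0],[1.5,0,0,0],[1.5,0,0,0],[1.5,0,0,0],[1.2,0,0,0],[0.9,0,0,0],[0.7,0,0,0],[0.3,0,0,0],[0,0,0,0]]'
python3 - <<'E'
from h import *
from cell import *
print(delta(sense(),[.525,.314,.158],.134))
E
```

```text
192 mat [0.52257996 0.32007305] 0.08477968290376772
time: 7.85
position: [0.5247, 0.3155, 0.17]
eef_rot: [1.11, 1.27, -1.11]
ft_force: [0.1, 1.4, -5.3]
finger_gap: 0.0151
(array([0.6 , 0.01, 0.15]), 'yaw_y', np.float64(0.134), 'g', array([0.5247, 0.3155, 0.164 ]), 'roll needed', 0.0)
```

```bash
python3 -m pendant '[[0.2,0,0,0],[0,0,0,0],[0.2,0,0,0],[0,0,0,0],[0.1,0,0,0],[0,0,0,0],[0,0,0,0],[0,0,0,0],[0,0,0,0],[0,0,0,0]]'
python3 - <<'E'
from h import *
from cell import *
print(delta(sense(),[.525,.314,.158],.134))
E
```

```text
time: 9.1
position: [0.5259, 0.3162, 0.1688]
eef_rot: [1.113, 1.267, -1.107]
ft_force: [-4.5, -3.9, 16.5]
finger_gap: 0.0149
(array([ 0.48, -0.13,  0.21]), 'yaw_y', np.float64(0.134), 'g', array([0.5259, 0.3162, 0.1628]), 'roll needed', -0.0)
```

```bash
python3 -m pendant '[[-0.2,0,0,0],[-0.15,0,0,0],[0,0,0,0],[0,0,0,0],[0,0,0,0],[0,0,0,0],[0,0,0,0],[0,0,0,0],[0,0,0,0],[0,0,0,0]]'
python3 - <<'E'
from h import *
from cell import *
p,d=camera("scene");a=cv2.resize(p[150:300,300:460],None,fx=2.5,fy=2.5,interpolation=2)
p,d=camera("side");b=cv2.resize(p[120:270,160:320],None,fx=2.5,fy=2.5,interpolation=2)
cv2.imwrite("pics/m1.png",np.hstack([a,b]))
E
```

```text
time: 10.35
position: [0.5252, 0.3158, 0.169]
eef_rot: [1.111, 1.269, -1.109]
ft_force: [3.7, 1.0, 5.1]
finger_gap: 0.0145
```

View pics/m1.png

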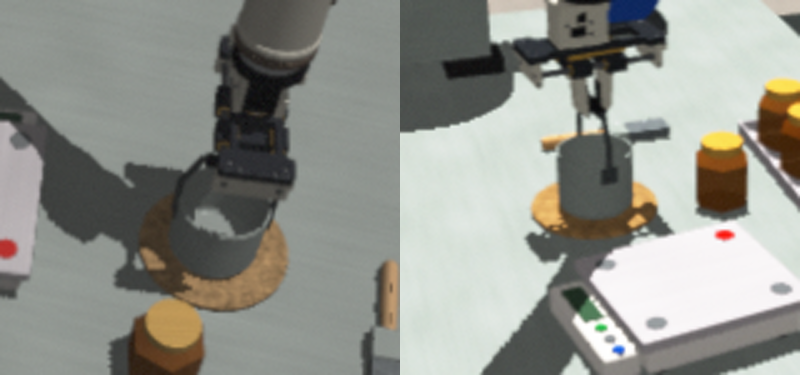

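```bash
python3 -m pendant '[[-0.05,0,0,0],[0,0,0,0],[0,0,0,0],[0,0,0,0],[0,0,0,0],[0,0,0,0],[0,0,0,0],[0,0,0,0],[0,0,0,0],[0,0,0,0]]' 9.18
python3 -m pendant '[[-1,0,0,0],[-1.5,0,0,0],[-2,0,0,0],[-2,0,0,0],[-2,0,0,0],[-1,0,0,0],[0,0,0,0],[0,0,0,0],[0,0,0,0],[0,0,0,0]]'
python3 - <<'E'
from h import *
from cell import *
p,d=camera("scene");a=cv2.resize(p[150:300,300:460],None,fx=2.5,fy=2.5,interpolation=2)
p,d=camera("side");b=cv2.resize(p[120:270,160:320],None,fx=2.5,fy=2.5,interpolation=2)
cv2.imwrite("pics/m2.png",np.hstack([a,b]))
print(delta(sense(),[.467,-.352,.25],0))
E
```

```text
time: 11.7
position: [0.5247, 0.3154, 0.169]
eef_rot: [1.11, 1.27, -1.11]
ft_force: [-0.9, 0.2, 0.7]
finger_gap: 0.0921
time: 12.95
position: [0.5244, 0.3152, 0.2633]
eef_rot: [1.109, 1.27, -1.111]
ft_force: [-0.5, 0.9, -0.6]
finger_gap: 0.0916
(array([  0.77, -14.62,  65.37]), 'yaw_y', np.float64(0.134), 'g', array([0.5245, 0.3154, 0.2576]), 'roll needed', 0.134)
```

View pics/m2.png

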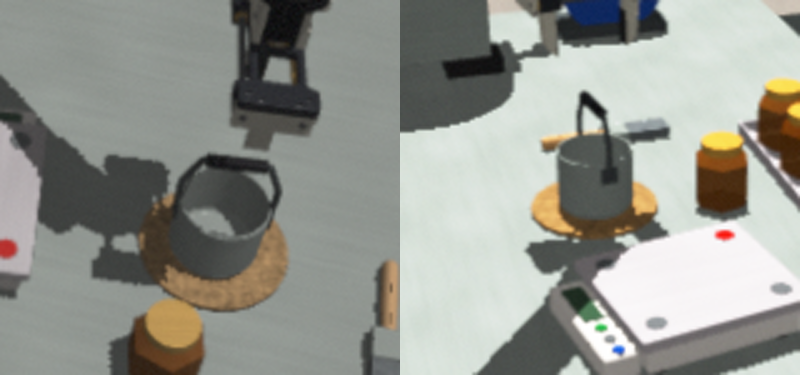

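```bash
python3 -m pendant '[[0,-0.5,2,0],[0,-1,4,0],[0,-1,5,0],[0,-1,5,0],[0,-1,5,0],[0,-1,5,0],[0,-1,5,0],[0,-1,5,0],[0,-1,5,0],[0,-1,5,0]]'
python3 -m pendant '[[0,-1,5,0],[0,-1,5,0],[0,-1,5,0],[0,-1,4,0],[0,-1,3,0],[0,-0.9,2,0],[0,0,1,0],[0,0,0,0],[0,0,0,0],[0,0,0,0]]'
python3 - <<'E'
from h import *
from cell import *
c=calibration("wrist");p,d=camera("wrist");cv2.imwrite("pics/w4.png",p);np.save("pics/w4.npy",d)
print(delta(sense(),[.467,-.352,.14],0),sense()["joints"].round(2))
E
```

```text
time: 14.3
position: [0.4906, -0.156, 0.2642]
eef_rot: [1.111, 1.268, -1.111]
ft_force: [0.9, -0.1, -0.2]
finger_gap: 0.0922
time: 15.55
position: [0.4676, -0.4075, 0.264]
eef_rot: [1.109, 1.271, -1.108]
ft_force: [-0.2, -0.6, 0.0]
finger_gap: 0.0917
(array([11.81,  0.7 , -5.53]), 'yaw_y', np.float64(0.136), 'g', array([ 0.4675, -0.4077,  0.2581]), 'roll needed', 0.136) [ 0.86  0.41 -0.25  1.62  0.11  1.12  0.72]
```

View pics/w4.png

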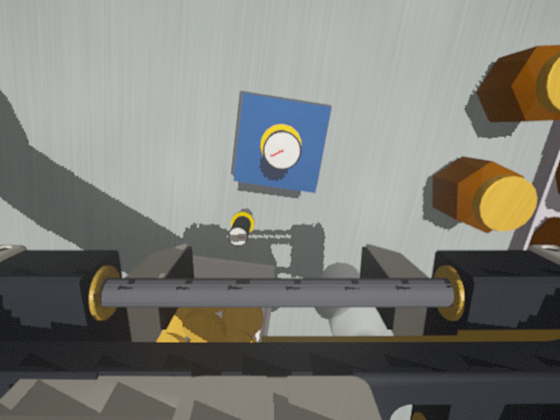

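```bash
python3 - <<'E'
from h import *
from cell import *
c=calibration("wrist");p=cv2.imread("pics/w4.png")
m=(p.min(2)>170);m[:, :255]=0;m[:,310:]=0;m[:120]=0;m[180:]=0
for ce,s in blobs(m,50):print(ce,s,onz(c,*ce,.168))
k=np.array([onz(c,*q,.1) for q in((240,92),(330,104),(317,192),(232,178))]);print(k.round(4),k.mean(0))
for q in((283,151,.168),):
  t=onz(c,*q);print(delta(sense(),[t[0],t[1],.14],0))
print("bottle",onz(c,338,270,.17),"small",onz(c,238,236,.1))
E
```

```text
[281.8 149.8] [265, 132, 35, 36, 952] [ 0.46285776 -0.35140277  0.168     ]
[[ 0.4209 -0.3109  0.1   ]
 [ 0.5019 -0.3101  0.1   ]
 [ 0.5039 -0.391   0.1   ]
 [ 0.4214 -0.3885  0.1   ]] [ 0.46201214 -0.3501318   0.1       ]
(array([11.81,  0.38, -5.56]), 'yaw_y', np.float64(0.136), 'g', array([ 0.4675, -0.4077,  0.2581]), 'roll needed', 0.136)
bottle [ 0.51979616 -0.43767287  0.17      ] small [ 0.43303057 -0.44595145  0.1       ]
```

```bash
python3 -m pendant '[[0,0.3,-1.6,0],[0,0,-2,0],[0,0,-2,0],[0,0,0,0],[1.5,0,0,0],[2,0,0,0],[1.5,0,0,0],[0,0,0,0],[0,0,0,0],[0,0,0,0]]'
python3 - <<'E'
from h import *
from cell import *
c=calibration("wrist");p,d=camera("wrist");cv2.imwrite("pics/w5.png",p)
print(delta(sense(),[.4628,-.3514,.14],0))
E
```

```text
time: 16.85
position: [0.4629, -0.3533, 0.2147]
eef_rot: [1.11, 1.268, -1.11]
ft_force: [-0.8, 0.2, 0.9]
finger_gap: 0.0921
(array([ 6.87,  0.01, -0.19]), 'yaw_y', np.float64(0.134), 'g', array([ 0.4629, -0.3532,  0.2087]), 'roll needed', 0.134)
```

View pics/w5.png

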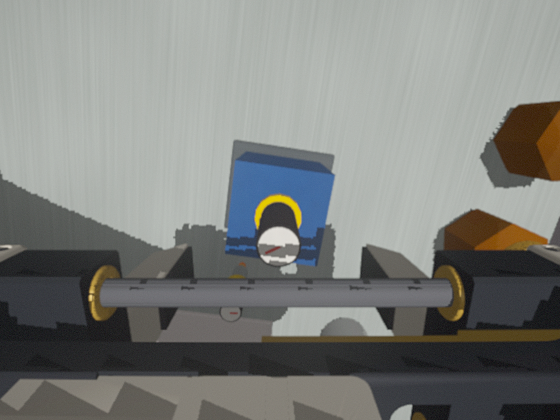

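Probe top sits at about (279,246), centred between the jaws; descending.

```bash
python3 - <<'E'
from h import *
from cell import *
c=calibration("wrist");p=cv2.imread("pics/w5.png")
m=(p.min(2)>170);m[:, :250]=0;m[:,310:]=0;m[:220]=0;m[270:]=0
for ce,s in blobs(m,50):print(ce,s,onz(c,*ce,.168))
E
python3 -m pendant '[[1,0,-0.2,0],[1.5,0,0,0],[1.5,0,0,0],[1.5,0,0,0],[0.9,0,0,0],[0.4,0,0,0],[0,0,0,0],[0,0,0,0],[0,0,0,0],[0,0,0,0]]'
python3 - <<'E'
from h import *
from cell import *
print(delta(sense(),[.4628,-.3514,.14],0))
E
```

```text
[278.5 237. ] [259, 227, 40, 20, 551] [ 0.4621793  -0.34528805  0.168     ]
[278.3 258.4] [261, 255, 34, 8, 156] [ 0.46394494 -0.35918707  0.168     ]
[289.3 267.3] [281, 264, 15, 6, 59] [ 0.47153968 -0.36422184  0.168     ]
time: 18.15
position: [0.4623, -0.3511, 0.1463]
eef_rot: [1.11, 1.269, -1.11]
ft_force: [0.2, -0.4, -0.3]
finger_gap: 0.0916
(array([0.03, 0.04, 0.04]), 'yaw_y', np.float64(0.134), 'g', array([ 0.4623, -0.3511,  0.1403]), 'roll needed', 0.134)
```

```bash
python3 -m pendant '[[0,0,0,0],[0,0,0,0],[0,0,0,0],[0,0,0,0],[0,0,0,0],[0,0,0,0],[0,0,0,0],[-0.5,0,0,0],[-1,0,0,0],[-1,0,0,0]]' 0 40
python3 -m pendant '[[-1.5,0,0,0],[-1.5,0,0,0],[-1.5,0,0,0],[-1.5,0,0,0],[-1.5,0,0,0],[-1,0,0,0],[-0.5,0,0,0],[0,0,0,0],[0,0,0,0],[0,0,0,0]]'
python3 - <<'E'
from h import *
from cell import *
for n in("scene","side"):
    p,d=camera(n);cv2.imwrite(f"pics/{n}6.png",p)
p,d=camera("scene");a=cv2.resize(p[100:250,120:280],None,fx=2.5,fy=2.5,interpolation=2)
p,d=camera("side");b=cv2.resize(p[180:360,200:360],None,fx=2.5,fy=2.5,interpolation=2)[:375]
cv2.imwrite("pics/m3.png",np.hstack([a,b]))
s=sense();print(delta(s,[.637,.095,.2],0),s["position"],s["ft_force"])
E
```

```text
time: 19.4
position: [0.462, -0.3509, 0.1716]
eef_rot: [1.11, 1.27, -1.11]
ft_force: [-0.7, 0.7, -2.0]
finger_gap: 0.0274
time: 20.65
position: [0.4619, -0.3507, 0.2603]
eef_rot: [1.11, 1.271, -1.11]
ft_force: [-0.7, 0.0, -2.8]
finger_gap: 0.0272
(array([  5.48,  23.3 , -41.85]), 'yaw_y', np.float64(0.134), 'g', array([ 0.462 , -0.3509,  0.2547]), 'roll needed', 0.134) [ 0.46204299 -0.35086769  0.26066232] [-0.85050413  0.47437686 -2.59228675]
```

View pics/m3.png

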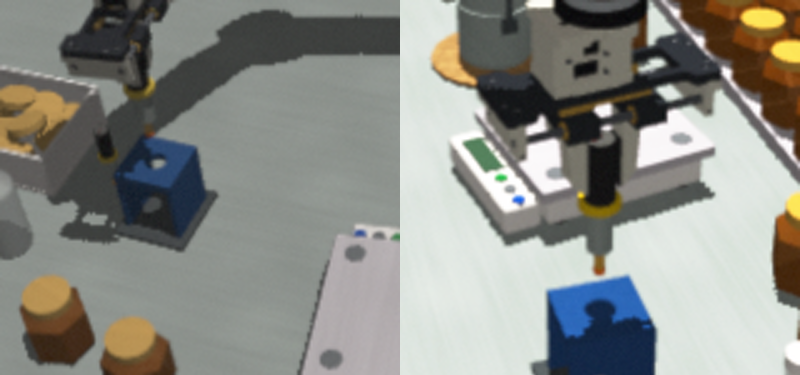

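```bash
python3 -m pendant '[[0,0.6,-1,0],[0,1.2,-2.2,0],[0,1.8,-3.2,0],[0,2,-3.6,0],[0,2,-3.6,0],[0,2,-3.6,0],[0,2,-3.6,0],[0,2,-3.6,0],[0,2,-3.6,0],[0,2,-3.6,0]]'
python3 -m pendant '[[0,2,-3.6,0],[0,1.8,-3.2,0],[0,1,-2,0],[0,0.6,-1,0],[0,0,0,0],[1.5,0,0,0],[1.5,0,0,0],[0.5,0,0,0],[0,0,0,0],[0,0,0,0]]'
python3 - <<'E'
from h import *
from cell import *
c=calibration("wrist")
for n in("scene","side","wrist"):
    p,d=camera(n);cv2.imwrite(f"pics/{n}7.png",p)
    if n=="scene":a=cv2.resize(p[150:300,220:380],None,fx=2.5,fy=2.5,interpolation=2)
    if n=="side":b=cv2.resize(p[130:280,200:360],None,fx=2.5,fy=2.5,interpolation=2)
cv2.imwrite("pics/m4.png",np.hstack([a,b]))
s=sense();print(delta(s,[.637,.095,.2],0),s["position"],s["ft_force"])
E
```

```text
time: 22.1
position: [0.5946, -0.0119, 0.2611]
eef_rot: [1.11, 1.27, -1.109]
ft_force: [0.7, -0.8, -2.5]
finger_gap: 0.0271
time: 23.35
position: [0.6351, 0.0902, 0.2263]
eef_rot: [1.11, 1.269, -1.109]
ft_force: [0.1, 0.6, -2.6]
finger_gap: 0.0276
(array([ 2.05,  0.25, -0.45]), 'yaw_y', np.float64(0.134), 'g', array([0.6351, 0.0902, 0.2205]), 'roll needed', 0.134) [0.63510859 0.09023667 0.22650825] [ 0.6185643   0.68491627 -2.81635879]
```

View pics/m4.png

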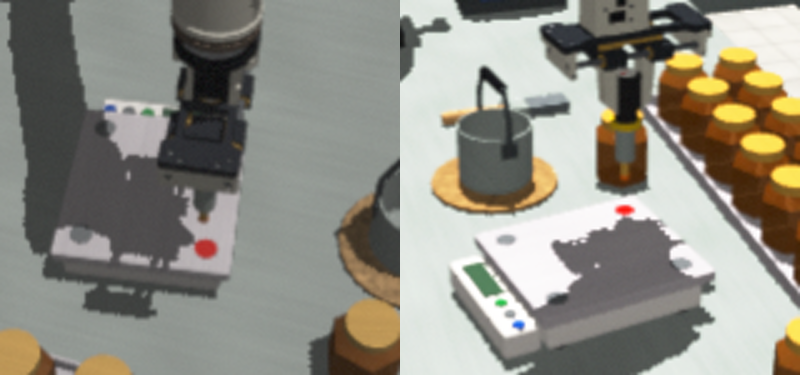

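View pics/wrist7.png

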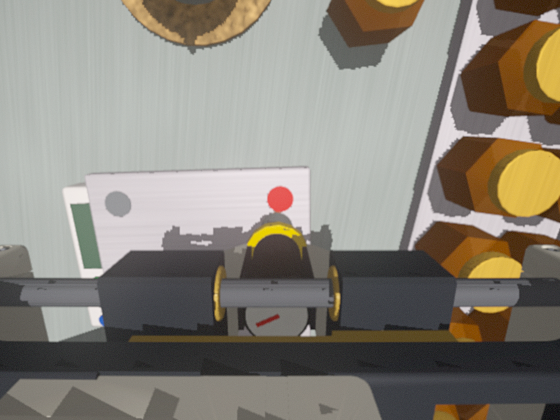

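```bash
python3 - <<'E'
from h import *
from cell import *
C={n:calibration(n) for n in("scene","side","wrist")}
for n in C:
    p=cv2.imread(f"pics/{n}7.png");b,g,r=[p[...,i].astype(int) for i in range(3)]
    for ce,s in blobs((r>150)&(g<120)&(b<120)&(r-g>90),15):
        if s[4]<900:print(n,"red",ce,s[4],onz(C[n],*ce,.06).round(4))
print(tri(C["scene"],(301.6,236.5),C["side"],(290.4,202)))
p=cv2.imread("pics/scene7.png")[220:260,280:325];q=cv2.imread("pics/side7.png")[165:225,265:315]
cv2.imwrite("pics/z.png",np.hstack([cv2.resize(p,(400,356),interpolation=2),cv2.resize(q,(297,356),interpolation=2)]))
E
```

```text
scene red [301.7 248.9] 45 [0.6393 0.094  0.06  ]
side red [289.6 213.4] 17 [0.6409 0.093  0.06  ]
wrist red [279.7 198.8] 479 [0.637  0.0949 0.06  ]
(array([0.63692248, 0.08794725, 0.10623379]), np.float64(0.008873050974817966))
```

View pics/z.png

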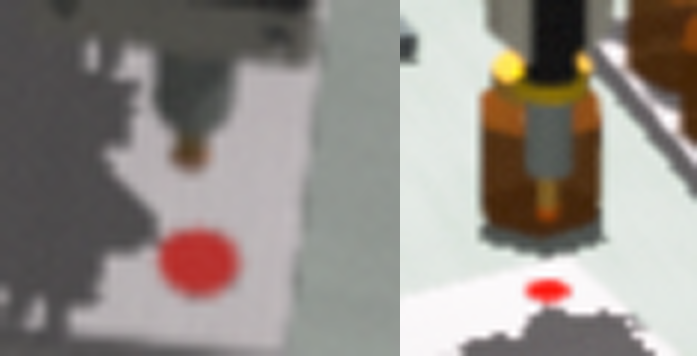

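```bash
python3 -m pendant '[[0,0.25,-0.45,0],[0,0,0,0],[1,0,0,0],[1,0,0,0],[1,0,0,0],[0.5,0,0,0],[0,0,0,0],[0,0,0,0],[0,0,0,0],[0,0,0,0]]'
python3 - <<'E'
from h import *
from cell import *
C={n:calibration(n) for n in("scene","side","wrist")}
for n in("scene","side"):print(onz(C[n],*{"scene":(301.3,238.5),"side":(289.7,201.4)}[n],.1055))
I={}
for n in C:
    p,d=camera(n);cv2.imwrite(f"pics/{n}8.png",p)
    I[n]=p
cv2.imwrite("pics/z2.png",np.hstack([cv2.resize(I["scene"][220:260,280:325],(400,356),interpolation=2),cv2.resize(I["side"][165:225,265:315],(297,356),interpolation=2)]))
s=sense();print(delta(s,[.637,.095,.175],0),s["position"],s["ft_force"])
E
```

```text
time: 24.75
position: [0.6368, 0.0949, 0.1913]
eef_rot: [1.11, 1.269, -1.109]
ft_force: [0.1, -0.5, -2.3]
finger_gap: 0.0272
[0.63836874 0.09083219 0.1055    ]
[0.63858336 0.08774288 0.1055    ]
(array([ 1.01,  0.03, -0.  ]), 'yaw_y', np.float64(0.134), 'g', array([0.6367, 0.0949, 0.1851]), 'roll needed', 0.134) [0.63670427 0.09491464 0.19107088] [-0.20362347  0.78481112 -3.20736476]
```

View pics/z2.png

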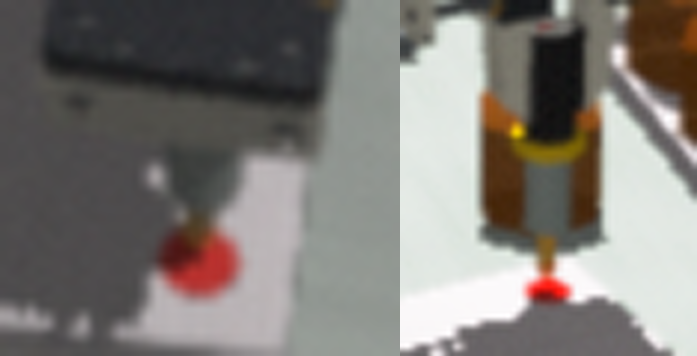

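View pics/wrist8.png

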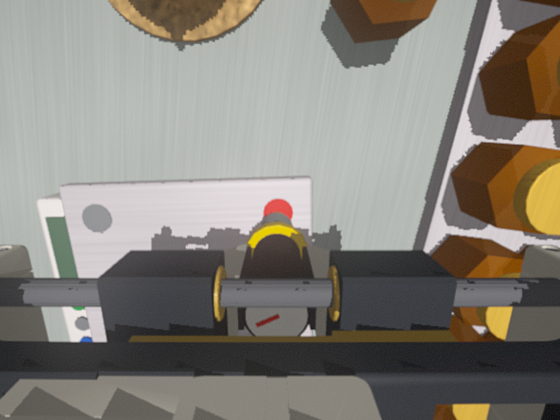

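```bash
python3 -m pendant '[[0.3,0.03,0,0],[0.3,0,0,0],[0.2,0,0,0],[0.2,0,0,0],[0.2,0,0,0],[0.2,0,0,0],[0.2,0,0,0],[0,0,0,0],[0,0,0,0],[0,0,0,0]]'
python3 - <<'E'
from h import *
from cell import *
s=sense();print(delta(s,[.637,.095,.1625],0),s["ft_force"])
E
```

```text
time: 26.15
position: [0.6369, 0.0949, 0.175]
eef_rot: [1.11, 1.27, -1.11]
ft_force: [-0.7, -0.2, 1.0]
finger_gap: 0.0273
(array([ 0.65,  0.01, -0.  ]), 'yaw_y', np.float64(0.134), 'g', array([0.6369, 0.0949, 0.169 ]), 'roll needed', 0.134) [-0.71786761 -0.24208028  0.98261277]
```

```bash
python3 - <<'E'
from h import *
from cell import *
f=[];I={};z=[]
for n in ("scene","side","wrist")*4:
    p,d=camera(n);I[n]=p;s=sense();f.append(s["ft_force"][2]);z.append(s["position"][2])
print(np.round(f,2),np.mean(f),np.mean(z))
for n in I:cv2.imwrite(f"pics/{n}9.png",I[n])
cv2.imwrite("pics/z3.png",np.hstack([cv2.resize(I["scene"][220:260,280:325],(400,356),interpolation=2),cv2.resize(I["side"][165:225,265:315],(297,356),interpolation=2)]))
E
```

```text
[ 0.31  0.48  0.71  0.64  0.03  0.72  0.82  0.49  0.28 -0.68 -0.17  0.88] 0.3756550579915799 0.17496534425670798
```

View pics/z3.png

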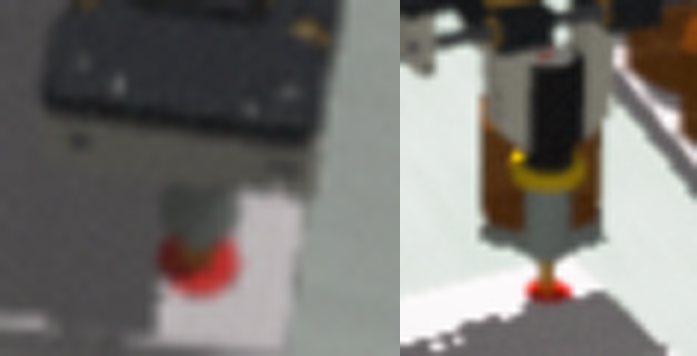

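```bash
python3 -m pendant '[[0.1,0,0,0],[0.1,0,0,0],[0.1,0,0,0],[0.1,0,0,0],[0.1,0,0,0],[0,0,0,0],[0,0,0,0],[0,0,0,0],[0,0,0,0],[0,0,0,0]]'
python3 - <<'E'
from h import *
from cell import *
f=[];I={};z=[]
for n in ("scene","side","wrist")*5:
    p,d=camera(n);I[n]=p;s=sense();f.append(s["ft_force"][2]);z.append(s["position"][2])
print(np.round(f,2),np.mean(f),np.mean(z),s["finger_gap"],s["position"],delta(s,[.637,.095,.1625],0))
for n in I:cv2.imwrite(f"pics/{n}10.png",I[n])
cv2.imwrite("pics/z4.png",np.hstack([cv2.resize(I["scene"][220:260,280:325],(400,356),interpolation=2),cv2.resize(I["side"][165:225,265:315],(297,356),interpolation=2)]))
E
```

```text
time: 28.0
position: [0.6369, 0.0949, 0.1699]
eef_rot: [1.11, 1.27, -1.11]
ft_force: [-0.1, -0.5, 1.5]
finger_gap: 0.0275
[1.94 0.91 2.22 1.13 0.91 1.26 2.22 2.04 1.57 1.59 1.01 2.27 1.74 2.27
 2.37] 1.6959716712522346 0.16995685240286948 0.02721226414447005 [0.63694781 0.09493555 0.16993001] (array([ 0.14,  0.01, -0.01]), 'yaw_y', np.float64(0.134), 'g', array([0.6369, 0.0949, 0.1639]), 'roll needed', 0.134)
```

View pics/z4.png

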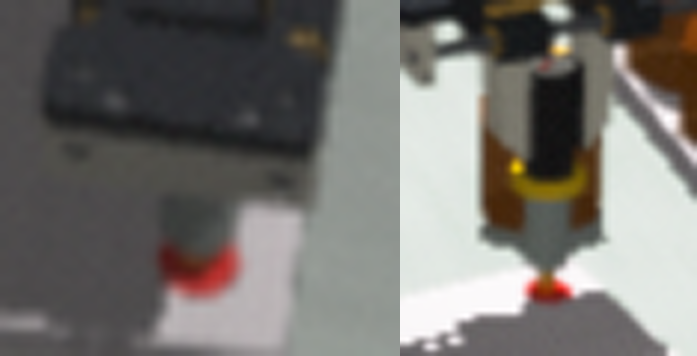

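View pics/side10.png

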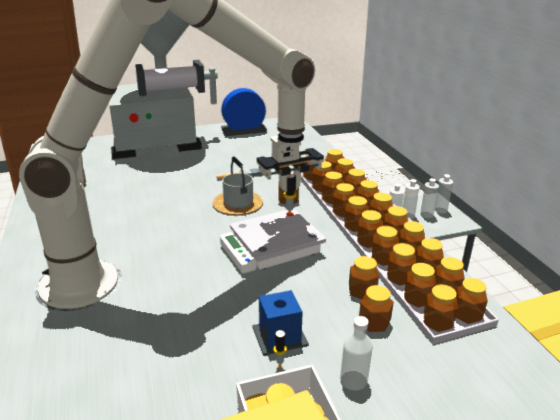

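```bash
python3 - <<'E'
from cell import *
print(hand_in())
E
```

```text
the job is handed in; nothing more can be done
None
```

The job is handed in at about 29 s of the 58 s allowed. `hand_in` gave no verdict.

- **Pot:** I set it on the cork mat and let it go. The pictures after release show it upright and inside the mat's edge. By the handle and mat positions the centres are within about 10 mm, against 36 mm of margin. On set-down it touched about 5 mm higher than I had worked out. The net upward push peaked at about 16 N, so I backed off before opening the gripper.
- **Probe:** I took the larger probe out of its holder and I am still holding it steady, with the finger gap at 27 mm. It looks upright. The tip is on the red spot within a few mm, by the scene and side pictures and the arm's own position.
- **Plunger depth:** The two checks disagree slightly. The wrist force rose about 4.35 N (noise about ±0.5 N), which means roughly 13.4 mm. The tool height, assuming no slip in the grip, means roughly 11.1 mm. Both are near halfway (12.5 mm) and well short of the 25 mm bottom.
- **Other objects:** The jars, bottle and brush look unmoved in the pictures, but I did not measure their positions before and after.

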